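# Lay out the tools by length

### The job

Lay the three screwdrivers and the desoldering pump in the grey tray in order of length, one to a lane: the shortest in the lane next to the red button, the longest next to the white one. Each should lie flat along the middle of its lane, with the middle of its length over the black line; either end may point forward. Do not disturb the relay, the pot and the heat sink, and leave everything released.

Things in the scene. Friction and masses are not known exactly. Their poses are not given: they have to be found in the camera images.
- tray: fixed grey tool tray on feet, 270 mm (its x) by 376 mm (its y). Origin: centre of its underside, at worktop height; z up. Its floor is 15 mm above the worktop; aluminium ribs and rim stand 4 mm above the floor. Four lanes along x, centred at y = +117, +39, -39, -117 mm, each 74 mm wide, 262 mm long. A black line across all lanes marks x = 0. Narrow strips outside the lanes carry two buttons
- red_button: red round button, 24 mm across, 8 mm high, fixed on a side strip of the tray, at tray y = +171 or -171 mm and x = 0: marks the end of the row for the shortest tool. Origin: centre of its underside
- white_button: white round button, same size, on the opposite side strip: marks the end for the longest tool. Origin: centre of its underside
- driver_green: screwdriver with a green handle, 129 mm long over all, lying flat. Origin: middle of its length, on the underside; x runs along it to the blade tip, y across, z up. Handle from x = -64 to -5 mm, 17 mm wide, 18 mm high; ahead of it a thin steel shaft 6 mm thick, 6 to 12 mm above the surface. It does not roll. Grip across the handle at about x = -35 mm
- driver_red: screwdriver with a red handle, 169 mm long over all, lying flat. Origin: middle of its length, on the underside; x runs along it to the blade tip, y across, z up. Handle from x = -84 to 1 mm, 23 mm wide, 24 mm high; ahead of it a thin steel shaft 6 mm thick, 9 to 15 mm above the surface. It does not roll. Grip across the handle at about x = -42 mm
- driver_yellow: screwdriver with a yellow handle, 189 mm long over all, lying flat. Origin: middle of its length, on the underside; x runs along it to the blade tip, y across, z up. Handle from x = -94 to -14 mm, 23 mm wide, 24 mm high; ahead of it a thin steel shaft 6 mm thick, 9 to 15 mm above the surface. It does not roll. Grip across the handle at about x = -54 mm
- desolder_pump: desoldering pump: long grey-beige tube with a white plunger button at its rear and a narrow nozzle in front, 238 mm long over all, lying flat. Origin: middle of its length, on the underside; x runs along it to the nozzle tip, y across, z up. Tube from x = -53 to 82 mm, 20 mm wide, 20 mm high; the plunger behind it is fixed (no moving part here). It does not roll. Grip across the tube at about x = 5 mm
- relay_clear: bystander: small clear-cased relay on a dark base, 28x21x36 mm, standing. Origin: centre of the underside. Leave alone
- flux_pot: bystander: small white pot with a yellowed lid, 38 mm across, 38 mm high, standing. Origin: centre of the underside. Leave alone
- heatsink: bystander: black finned heat sink, 25x42x20 mm. Origin: centre of the underside. Leave alone

How it is judged (in metres and radians):
At the end, for the whole second after the job is handed in: From the red button to the white one the lanes hold the green, red and yellow screwdriver and the pump; each lies at rest on the tray floor, its middle within 14 mm of the lane's centre line and within 15 mm of the black line, parallel to the lane within 0.2 rad (((y of red_button in the frame of tray above 0.05 m and y of driver_green in the frame of tray between 0.103 and 0.131 m and y of driver_red in the frame of tray between 0.025 and 0.053 m and y of driver_yellow in the frame of tray between -0.053 and -0.025 m and y of desolder_pump in the frame of tray between -0.131 and -0.103 m) or (y of red_button in the frame of tray below -0.05 m and y of driver_green in the frame of tray between -0.131 and -0.103 m and y of driver_red in the frame of tray between -0.053 and -0.025 m and y of driver_yellow in the frame of tray between 0.025 and 0.053 m and y of desolder_pump in the frame of tray between 0.103 and 0.131 m)) and x of driver_green in the frame of tray between -0.015 and 0.015 m and z of each of driver_green, driver_red, driver_yellow, desolder_pump in the frame of tray below 0.03 m and angle between the x axis of each of driver_green, driver_red, driver_yellow, desolder_pump and the x axis of tray, either way round below 0.2 rad and linear speed of each of driver_green, driver_red, driver_yellow, desolder_pump below 0.02 m/s and x of driver_red in the frame of tray between -0.015 and 0.015 m and x of driver_yellow in the frame of tray between -0.015 and 0.015 m and x of desolder_pump in the frame of tray between -0.015 and 0.015 m); the robot touches nothing.
It fails at once if the relay was moved more than 20 mm (distance of relay_clear from where it was at the start of the episode above 0.02 m).
It fails at once if the pot was moved more than 20 mm (distance of flux_pot from where it was at the start of the episode above 0.02 m).
It fails at once if the heat sink was moved more than 20 mm (distance of heatsink from where it was at the start of the episode above 0.02 m).
It also fails if it takes over 104 s, if anything falls off the work surface, if the arm or the gripper's body presses on something with over 40 N, if the wrist force passes 120 N, or if a joint passes its speed limit or range.

### The arm

A 6-joint arm with a two-finger parallel gripper is mounted at the origin on a cart in front of the work surface, level with it; the furniture and walls round the work are solid. World frame = base frame: x ahead of the robot, y to its left, z up, the work surface at z = 0. Lengths are in mm, angles in rad, forces in N, time in s.
With the tool pointing down it reaches from about 300 to 775 mm from the base axis. Payload 14.6 kg.
Tool frame: the origin (TCP) lies midway between the tips of the shut fingers; the grasp point (between the pads) lies 19 mm behind it (pinch_z is the distance from the TCP to the grasp point, in mm); z points along the fingers, y is the direction in which the jaws open and shut (so a half turn about z gives the same grasp; the last joint's range is limited). The gripper opens to 94 mm and grips with 3 to 60 N. Pads are 16 mm wide; open, the fingers measure 119 mm over their backs; the gripper's body (75 mm by 177 mm) begins 78 mm behind the grasp point.
Start: joints at [-1.225, 0.3, 1.521, -0, 1.321, -0.067], TCP at [220.639, -503.793, 205.446] pointing down, gripper open.
Joint ranges: [-3.03, 3.03], [-0.79, 2.21], [0.23, 2.52], [-1.04, 4.18], [0, 3.07], [-2.55, 2.55]. Speed limits (rad/s): [2.22, 2.22, 2.57, 3.14, 3.14, 3.14].

### API

Orientations are given as [roll, pitch, yaw] about the fixed x, y, z axes, in that order (R = Rz(yaw) Ry(pitch) Rx(roll)).
In Python, from cell import read_state, camera, sign_off, pinch_z gives the robot as it stands. The module is installed in compiled form; this text tells all that it offers.
- The arm moves only by the tool servo_tool, never from a script. Its argument "series" is a list of rows, each a list of 6 numbers: the shift along the tool's x, y, z in cm, then the turn, a rotation vector about the tool's x, y, z in rad. In form: [[tx, ty, tz, rx, ry, rz], ...]. A call has exactly 10 rows; each row is the pose to reach, as a shift and turn from the pose commanded when the call began, along the tool's axes at that moment; what a row does not reach only later rows make up. A row lasts 1/12 s, in which the tool goes at most 41.7 mm and 7.16 degrees, less where a joint would pass 70% of its speed; a pose out of reach is approached as far as the arm can. A call with a gripper value outside its range is refused whole. "gripper" is the finger opening in cm, from 0 to 9.4, set as the call begins (left out, the last holds). The fingers move at their own pace and stop on an object; "grip_force" is the grip in N (left out, the last holds). Time passes only in rows, so rows that repeat a pose let the fingers close, or fill a call up. It gives the time, the measured TCP pose, the force and the opening at its end, in the units of the state.
- read_state(): the state, without advancing time (a new reading comes with each control period).
- camera(name): name is "scene" or "side" or "wrist"; returns a dict with "pixels" (480x640x3 uint8, red, green, blue), "fx", "fy", "cx", "cy" (pixels), "k1" (the pictures are not rectified: a ray, as slopes to the right and down, at radius r is drawn at 1 + k1 r^2 times it, then the intrinsics apply), "pose" (4x4, takes a point from camera to world coordinates); the wrist camera has in their place "mount" (4x4, takes a point from camera to tool coordinates, whose origin is the TCP and whose axes are the flange's). Camera axes: x right, y down, z forward; pixel columns grow to the right and rows downward; lengths in mm; the calibration is good to about 2 mm. A picture is of the moment at which its call begins: read the wrist's pose just before it. There is no depth.
- sign_off(): hands the job in, once; it reports no verdict.
The state is a dict: "clock": time; "joints": joint angles; "qd": joint speeds; "effort": joint torques, N m; "eef_pos": TCP position; "eef_rot": TCP orientation; "wrist_force": force on the tool from outside, world axes, zero at the start; "moment": the same for the moment, N m; "finger_gap": finger opening in mm.
Only numpy, scipy, OpenCV 4.12 (cv2) and the standard library are available. Lean on these libraries where they do the work, as an engineer would, in place of code of your own. Each camera call takes 0.05 s, during which the arm holds its last target.

## Working session

There is one attempt and no reset: what is moved stays moved. The work goes in short steps, Python scripts to look and compute and a tool call to move; the robot and the scene stay as the last step left them, time stands still between calls to the robot, and variables do not carry over. Pictures are saved under pics/ and viewed, and the job is handed in when it is done.

Besides the shell and the picture viewer there is one more tool, called after "Emit:" as name(argument=value, ...) on one line, values as JSON. servo_tool: Moves the arm, as the interface text tells. Its arguments: {"type":"object","properties":{"series":{"type":"array"},"gripper":{"type":"number"},"grip_force":{"type":"number"}},"required":["series"]}

```bash
mkdir -p pics; python3 - <<'E'
from cell import *
import cv2,numpy as np
s=read_state();print(s)
for n in ["scene","side","wrist"]:
    c=camera(n);cv2.imwrite(f"pics/{n}0.png",c["pixels"][:,:,::-1])
    print(n,{k:(np.round(v,4).tolist() if hasattr(v,'shape') else v) for k,v in c.items() if k!="pixels"})
print(pinch_z)
E
```

```text
{'clock': 0.0, 'joints': array([-1.22457064e+00,  3.00481493e-01,  1.52159429e+00, -7.72089933e-06,
        1.32069374e+00, -6.65867090e-02]), 'qd': array([ 8.04441795e-04, -5.28853410e-05,  7.33661068e-04, -1.30988730e-04,
        6.50026882e-04,  5.91244325e-04]), 'effort': array([-4.81856350e-04, -5.31804299e+01, -3.52737522e+01,  7.08152773e-02,
        2.43890437e-02, -9.59759427e-05]), 'eef_pos': array([ 220.56410722, -503.54490556,  204.87504318]), 'eef_rot': array([-3.14041790e+00, -7.08438872e-05,  4.12814270e-01]), 'wrist_force': array([ 0.12123005, -0.09349414,  0.16644424]), 'moment': array([-0.01419787,  0.03299253, -0.04064539]), 'finger_gap': 93.95992338520917}
scene {'fx': 593.2937583919293, 'fy': 593.2937583919293, 'cx': 319.22933919881115, 'cy': 243.886334953023, 'k1': -0.050169398955467896, 'pose': [[-0.8674, -0.2062, 0.4528, -79.6326], [-0.4974, 0.3346, -0.8004, 1055.1699], [0.0135, -0.9195, -0.3928, 581.3735], [0.0, 0.0, 0.0, 1.0]]}
side {'fx': 496.0732771543679, 'fy': 496.0732771543679, 'cx': 303.9072519451297, 'cy': 238.00786670209717, 'k1': -0.027074121351712603, 'pose': [[0.8419, -0.2297, 0.4883, -33.5233], [-0.5395, -0.341, 0.7698, -880.6387], [-0.0103, -0.9116, -0.411, 528.2463], [0.0, 0.0, 0.0, 1.0]]}
wrist {'fx': 408.3192755247411, 'fy': 408.3192755247411, 'cx': 316.98176085797155, 'cy': 237.9010076815928, 'k1': -0.06410548271718554, 'mount': [[0.0, -0.9717, -0.2361, 68.9719], [1.0, 0.0002, -0.0008, -0.0622], [0.0008, -0.2361, 0.9717, -179.4135], [0.0, 0.0, 0.0, 1.0]]}
18.8
```

View pics/scene0.png

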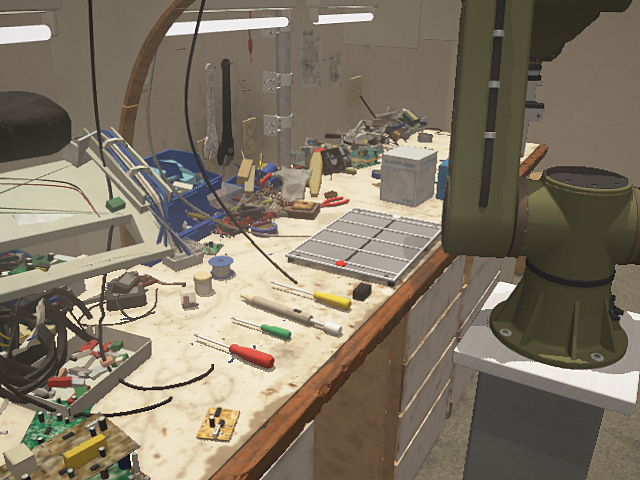

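View pics/side0.png

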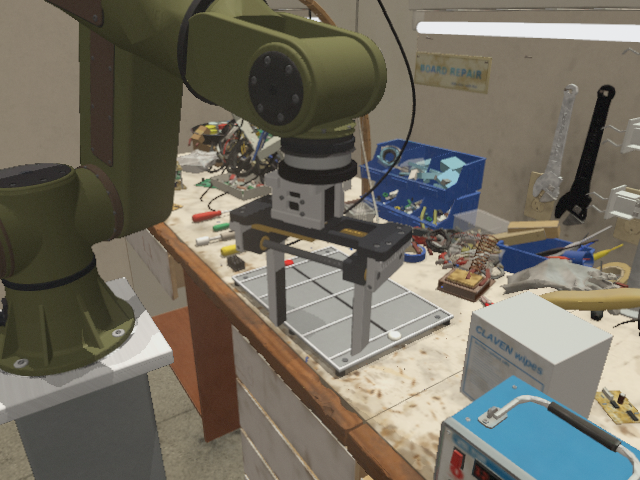

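View pics/wrist0.png

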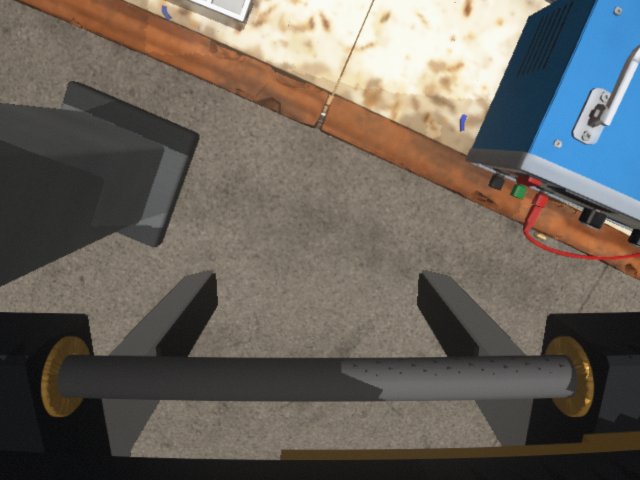

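The scene view shows the red driver (~(245,353)), green (~(265,328)), pump (~(295,313)), yellow (~(315,294)), the pot, relay and heat sink, and the tray with the red button at (340,263). The side view shows the white button at (394,335). I'll zoom in and measure.

```bash
cat > h.py <<'E'
from cell import *
import cv2,numpy as np
from scipy.spatial.transform import Rotation as Rn
def und(c,uv):
    K=np.array([[c["fx"],0,c["cx"]],[0,c["fy"],c["cy"]],[0,0,1.]])
    D=np.array([c["k1"],0,0,0,0.])
    return cv2.undistortPoints(np.array(uv,float).reshape(-1,1,2),K,D).reshape(-1,2)
def toolT(s):
    T=np.eye(4);T[:3,:3]=Rn.from_euler('xyz',s["eef_rot"]).as_matrix();T[:3,3]=s["eef_pos"];return T
def cast(c,uv,z,P=None):
    P=c["pose"] if P is None else P
    n=und(c,uv);d=np.c_[n,np.ones(len(n))]@P[:3,:3].T;o=P[:3,3]
    return o+d*((z-o[2])/d[:,2])[:,None]
def proj(c,X,P=None):
    P=c["pose"] if P is None else P
    x=(np.atleast_2d(X)-P[:3,3])@P[:3,:3];n=x[:,:2]/x[:,2:]
    n=n*(1+c["k1"]*(n**2).sum(1))[:,None]
    return n*[c["fx"],c["fy"]]+[c["cx"],c["cy"]]
E
python3 - <<'E'
import cv2
a=cv2.imread('pics/scene0.png')[190:380,170:450]
cv2.imwrite('pics/sz.png',cv2.resize(a,None,fx=2.85,fy=2.85,interpolation=cv2.INTER_CUBIC))
a=cv2.imread('pics/side0.png')[200:380,180:460]
cv2.imwrite('pics/sd.png',cv2.resize(a,None,fx=2.85,fy=2.85,interpolation=cv2.INTER_CUBIC))
E
```

```text
(no output)
```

View pics/sz.png

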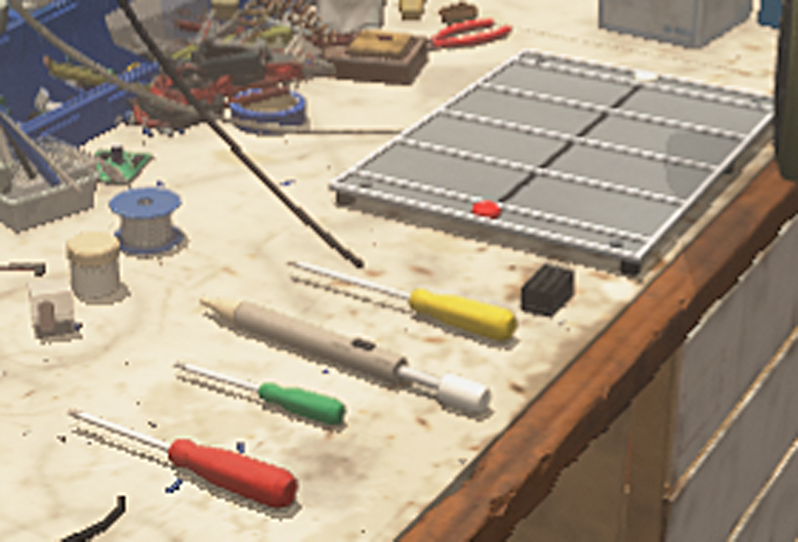

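View pics/sd.png

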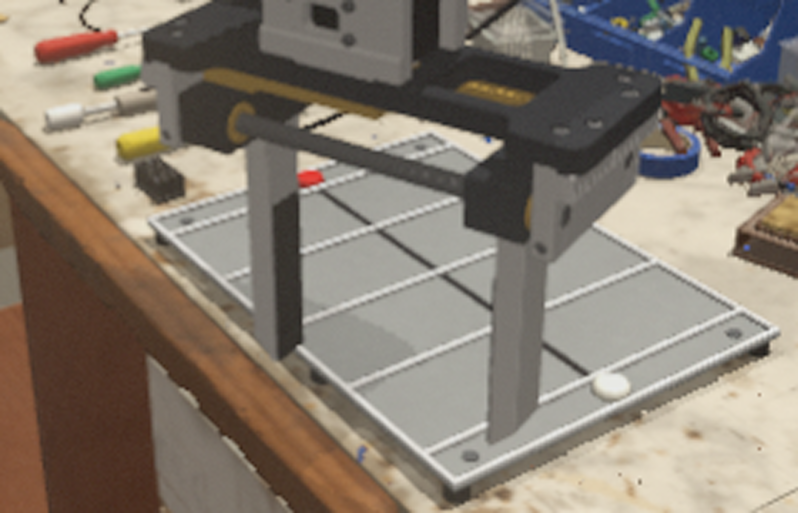

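```bash
cat > m1.py <<'E'
from h import *
c=camera("scene");d=camera("side")
def S(p):return np.array(p)/2.85+[170,190]
def D(p):return np.array(p)/2.85+[180,200]
def show(n,cc,p,z): print(n,np.round(cast(cc,p,z),0).tolist())
show("tray corners(scene) z19",c,S([[333,187],[637,264],[520,53],[775,98]]),19)
show("redbtn top",c,S([[487,208]]),21)
show("tray corners(side)",d,D([[150,219],[455,486],[777,331],[432,134]]),19)
show("btn side r,w",d,D([[310,178],[612,384]]),21)
for n,h,t,b in [("red",12,[[72,412]],[[294,488]]),("green",9,[[178,365]],[[344,410]]),("yellow",12,[[291,264]],[[513,325]]),("pump",10,[[202,303]],[[488,396]])]:
    a=cast(c,S(t),h)[0];e=cast(c,S(b),h)[0]
    print(n,np.round(a),np.round(e),"len",np.linalg.norm(a-e),"mid",(a+e)/2,"yaw",np.arctan2(*(a-e)[1::-1]))
show("pot",c,S([[95,300]]),0);show("relay",c,S([[55,335]]),0);show("heatsink",c,S([[545,305]]),0)
# cable: two-view
def ray(cc,uv):
    n=und(cc,uv);dd=np.c_[n,np.ones(len(n))]@cc["pose"][:3,:3].T;return cc["pose"][:3,3],dd/np.linalg.norm(dd,axis=1)[:,None]
for p in [[190,100],[225,170],[270,245],[297,282]]:
    o,r=ray(c,[p]);
    for s in (0,50,100,200,300):
        pass
    # epipolar: points along ray in side image
    for L in (700,800,900,1000,1100,1200,1300,1400):
        X=o+r[0]*L; print(p,L,np.round(X),np.round(proj(d,X)[0]))
E
python3 m1.py
```

```text
tray corners(scene) z19 [[598.0, 8.0, 19.0], [332.0, 7.0, 19.0], [615.0, -359.0, 19.0], [358.0, -375.0, 19.0]]
redbtn top [[471.0, -18.0, 21.0]]
tray corners(side) [[336.0, -12.0, 19.0], [345.0, -384.0, 19.0], [610.0, -375.0, 19.0], [598.0, -8.0, 19.0]]
btn side r,w [[469.0, -24.0, 21.0], [480.0, -362.0, 21.0]]
red [560. 371.  12.] [394. 368.  12.] len 166.03641049576686 mid [477.20627902 369.44269757  12.        ] yaw 0.01846431699997594
green [542. 286.   9.] [418. 276.   9.] len 124.84739453917126 mid [480.03015358 280.78633864   9.        ] yaw 0.07729866118778811
yellow [558. 128.  12.] [374. 126.  12.] len 183.70261631659773 mid [466.0407935  126.96046411  12.        ] yaw 0.013380181125775416
pump [580. 209.  10.] [347. 215.  10.] len 233.34172153700496 mid [463.14611524 211.87133281  10.        ] yaw -0.027004375036903297
pot [[660.0, 231.0, 0.0]]
relay [[650.0, 285.0, 0.0]]
heatsink [[378.0, 67.0, 0.0]]
[190, 100] 700 [381. 541. 467.] [148.  43.]
[190, 100] 800 [447. 467. 451.] [182.  49.]
[190, 100] 900 [513. 394. 435.] [217.  56.]
[190, 100] 1000 [579. 321. 418.] [253.  63
[... 553 characters left out ...]
0 [286. 526. 305.] [123. 108.]
[270, 245] 800 [338. 450. 266.] [153. 125.]
[270, 245] 900 [391. 375. 227.] [183. 142.]
[270, 245] 1000 [443. 299. 187.] [214. 160.]
[270, 245] 1100 [495. 224. 148.] [246. 179.]
[270, 245] 1200 [548. 148. 108.] [279. 198.]
[270, 245] 1300 [600.  72.  69.] [313. 217.]
[270, 245] 1400 [652.  -3.  29.] [348. 237.]
[297, 282] 700 [250. 524. 266.] [112. 125.]
[297, 282] 800 [297. 449. 220.] [140. 144.]
[297, 282] 900 [344. 373. 175.] [168. 164.]
[297, 282] 1000 [391. 297. 130.] [198. 185.]
[297, 282] 1100 [438. 221.  85.] [228. 206.]
[297, 282] 1200 [485. 145.  40.] [259. 228.]
[297, 282] 1300 [532.  70.  -5.] [291. 251.]
[297, 282] 1400 [579.  -6. -50.] [325. 274.]
```

```bash
cat > go.py <<'E'
import sys
from h import *
# usage: x y z yaw  -> row numbers (cm, rad)
def go(x,y,z,yaw):
    s=read_state();R=Rn.from_euler('xyz',s["eef_rot"]);T=Rn.from_euler('xyz',[np.pi,0,yaw])
    t=R.inv().apply(np.array([x,y,z])-s["eef_pos"])/10;r=(R.inv()*T).as_rotvec()
    if r[2]>3:pass
    print(np.round(t,2).tolist(),np.round(r,3).tolist())
if __name__=="__main__":
    a=list(map(float,sys.argv[1:]))
    for i in range(0,len(a),4): go(*a[i:i+4])
E
python3 go.py 220 -503 300 0.413 400 -190 300 0
```

```text
[-0.03, -0.09, -9.48] [-0.001, -0.0, -0.0]
[29.02, -21.54, -9.47] [-0.001, 0.0, 0.413]
```

Emit:
servo_tool(series=[[3,-2,-3,0,0,0.05],[6,-4.5,-6,0,0,0.1],[9,-6.5,-9.5,0,0,0.15],[12,-9,-9.5,0,0,0.2],[15,-11,-9.5,0,0,0.25],[18,-13,-9.5,0,0,0.3],[21,-15.5,-9.5,0,0,0.35],[24,-18,-9.5,0,0,0.41],[27,-20,-9.5,0,0,0.413],[29,-21.5,-9.5,0,0,0.413]], gripper=9.4)

```text
clock: 1.08
eef_pos: [401.0, -188.0, 300.7]
eef_rot: [-3.142, -0.001, 0.001]
wrist_force: [0.9, -0.6, -0.2]
finger_gap: 93.9
```

```bash
python3 - <<'E'
from h import *
s=read_state();c=camera("wrist");print(s["eef_pos"],s["eef_rot"],np.abs(s["qd"]).max())
cv2.imwrite("pics/w1.png",c["pixels"][:,:,::-1])
np.savez("w1.npz",P=toolT(s)@c["mount"])
E
python3 go.py 400 210 300 0
```

```text
[ 400.97084582 -187.98131667  300.66096885] [-3.14159213e+00 -5.40932071e-04  6.04946665e-04] 0.6477685140983829
[-0.12, -39.6, 0.09] [-0.001, -0.001, 0.002]
```

View pics/w1.png

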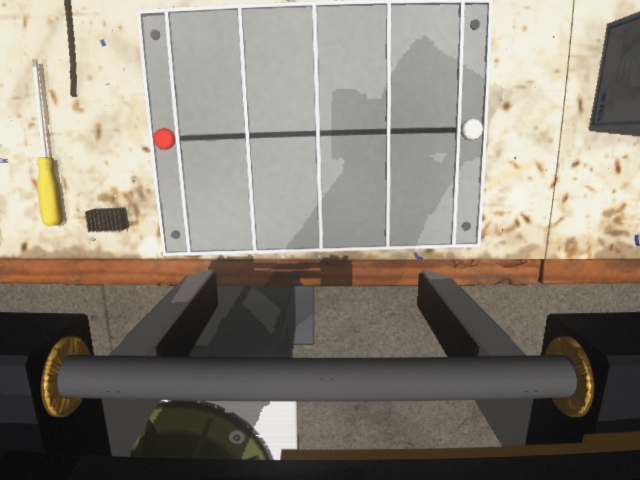

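Wrist view from above: the whole tray, red button (164,139), white (473,129), the yellow driver at left, and the heat sink at (107,219). The arm was still settling, so I take it again and compute the tray pose.

```bash
python3 - <<'E'
from h import *
camera("wrist");camera("wrist")
s=read_state();c=camera("wrist");print(s["eef_pos"],np.abs(s["qd"]).max())
im=c["pixels"][:,:,::-1].copy();cv2.imwrite("pics/w2.png",im)
P=toolT(s)@c["mount"]
hsv=cv2.cvtColor(im,cv2.COLOR_BGR2HSV)
def blob(m,box):
    x0,y0,x1,y1=box;k=np.zeros_like(m);k[y0:y1,x0:x1]=m[y0:y1,x0:x1]
    n,l,st,ce=cv2.connectedComponentsWithStats(k);i=1+np.argmax(st[1:,4]);return ce[i],st[i]
red=cv2.inRange(hsv,(0,150,80),(8,255,255))|cv2.inRange(hsv,(172,150,80),(180,255,255))
r,st=blob(red,(140,110,190,170));print("red px",r,st);R=cast(c,[r],21,P)[0]
wh=cv2.inRange(hsv,(0,0,190),(180,60,255));w,st=blob(wh,(464,110,482,148));print("white px",w,st);W=cast(c,[w],21,P)[0]
print("red",R,"white",W,"dist",np.linalg.norm(R-W),"mid",(R+W)/2,"yaw",np.arctan2(-(R-W)[0],(R-W)[1]))
print("corners",np.round(cast(c,[[141,12],[489,0],[163,254],[481,243]],19,P)))
E
```

```text
[ 400.50612955 -189.37161775  300.43868974] 0.05538268041481102
red px [162.33333333 137.38412698] [153 128  20  20 315]
white px [472.05       128.23333333] [464 118  18  21 300]
red [471.57689916 -17.49883353  21.        ] white [ 482.39279618 -359.01417674   21.        ] dist 341.6865716925087 mid [ 476.98484767 -188.25650514   21.        ] yaw 0.031659728513972085
corners [[ 602.   -2.   19.]
 [ 615. -369.   19.]
 [ 337.   -6.   19.]
 [ 352. -382.   19.]]
```

View pics/w2.png

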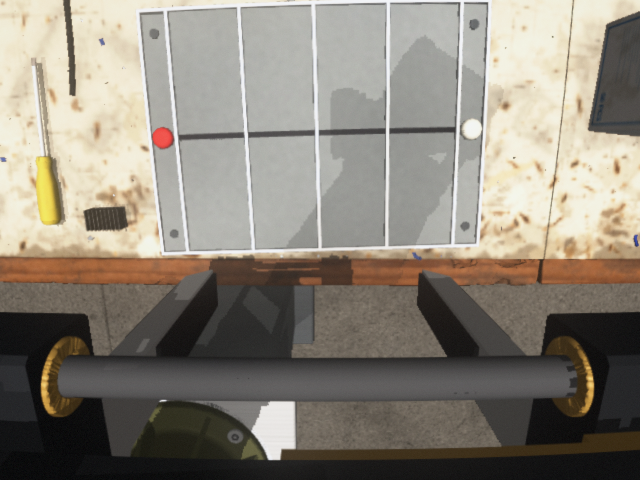

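Tray centre ≈ (477,-189), yaw ≈ 0.032, red button at +y. Next I look over the tools.

Emit:
servo_tool(series=[[0,-4,0,0,0,0],[0,-8,0,0,0,0],[0,-12,0,0,0,0],[0,-16,0,0,0,0],[0,-20,0,0,0,0],[0,-24,0,0,0,0],[0,-28,0,0,0,0],[0,-32,0,0,0,0],[0,-36,0,0,0,0],[0,-39,0,0,0,0]])

```text
clock: 2.12
eef_pos: [400.1, 201.1, 300.4]
eef_rot: [-3.141, -0.0, -0.001]
wrist_force: [-0.2, -0.9, -1.2]
finger_gap: 93.6
```

```bash
cat > tools.py <<'E'
from h import *
for _ in range(4): camera("wrist")
s=read_state();c=camera("wrist");print(s["clock"],s["eef_pos"],np.abs(s["qd"]).max())
im=c["pixels"][:,:,::-1].copy();import sys;cv2.imwrite(sys.argv[1],im)
P=toolT(s)@c["mount"];np.save("P.npy",P)
E
python3 tools.py pics/w3.png
```

```text
2.3167 [400.35422308 198.80995845 300.18941575] 0.03154736979484282
```

View pics/w3.png

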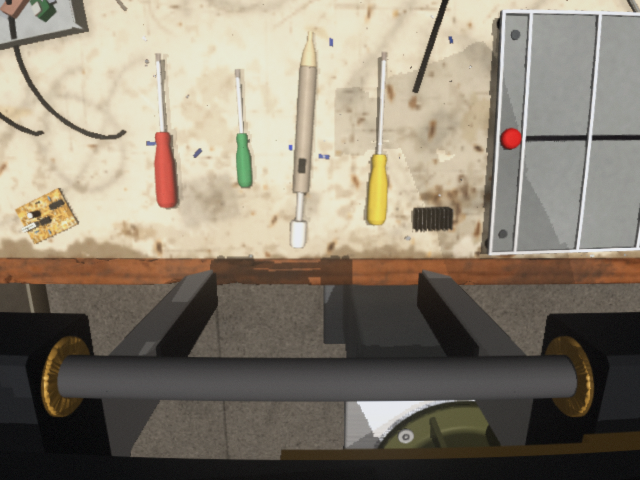

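Wrist view (px): red driver tip (159,55)–rear (167,207); green (238,70)–(245,187); pump (311,32)–(298,247); yellow (384,53)–(377,224); heat sink (433,218).

```bash
python3 - <<'E'
from h import *
c=camera("wrist");P=np.load("P.npy");im=cv2.imread("pics/w3.png");hsv=cv2.cvtColor(im,cv2.COLOR_BGR2HSV)
for n,h,t,b,L,g,m in [("green",9,[238,70],[245,187],129,-35,((45,100,40),(85,255,255))),("red",12,[159,55],[167,207],169,-42,((0,150,80),(8,255,255))),("yellow",12,[384,53],[377,224],189,-54,((20,150,80),(35,255,255))),("pump",10,[311,32],[298,247],238,5,None)]:
    a=cast(c,[t],h,P)[0];e=cast(c,[b],h,P)[0];mid=(a+e)/2;u=(a-e)/np.linalg.norm(a-e)
    print(n,"len",round(np.linalg.norm(a-e),1),"/",L,"mid",np.round(mid,1),"yaw",round(np.arctan2(u[1],u[0]),3),"grasp",np.round(mid+u*g,1))
    if m:
        k=cv2.inRange(hsv,*m);k[:,480:]=0
        nn,l,st,ce=cv2.connectedComponentsWithStats(k);i=1+np.argmax(st[1:,4])
        print("   handle centroid",np.round(cast(c,[ce[i]],h,P)[0],1),st[i])
E
```

```text
green len 128.2 / 129 mid [479.1 284.1   9. ] yaw 0.024 grasp [444.1 283.2   9. ]
   handle centroid [440.3 283.7   9. ] [240 157  10  16  43]
red len 167.3 / 169 mid [476.1 372.7  12. ] yaw -0.022 grasp [434.1 373.7  12. ]
   handle centroid [433.2 374.9  12. ] [ 155  133   20   74 1098]
yellow len 188.1 / 189 mid [466.1 128.2  12. ] yaw -0.01 grasp [412.1 128.7  12. ]
   handle centroid [410.7 130.   12. ] [ 368  155   19   69 1090]
pump len 238.5 / 238 mid [462.6 213.9  10. ] yaw -0.068 grasp [467.6 213.5  10. ]
```

Measurements agree across views. I start with the yellow driver (grasp (412,129)).

Emit:
servo_tool(series=[[0.3,1.5,3,0,0,0],[0.6,3,6,0,0,0],[0.9,4.5,9,0,0,0],[1.2,6,12,0,0,0],[1.2,7,15,0,0,0.01],[1.2,7,18,0,0,0.01],[1.2,7,21,0,0,0.01],[1.2,7,23,0,0,0.01],[1.2,7,24,0,0,0.01],[1.2,7,24,0,0,0.01]], gripper=5, grip_force=25)

```text
clock: 3.25
eef_pos: [411.5, 128.2, 59.2]
eef_rot: [3.141, 0.003, -0.012]
wrist_force: [-0.9, 0.2, -0.5]
finger_gap: 50.2
```

```bash
python3 tools.py pics/w4.png; python3 go.py 412 129.3 3 -0.01
```

```text
3.45 [412.98020005 129.38645056  61.83191253] 0.005594914733515253
[-0.1, 0.02, 5.87] [-0.0, -0.002, -0.0]
```

View pics/w4.png

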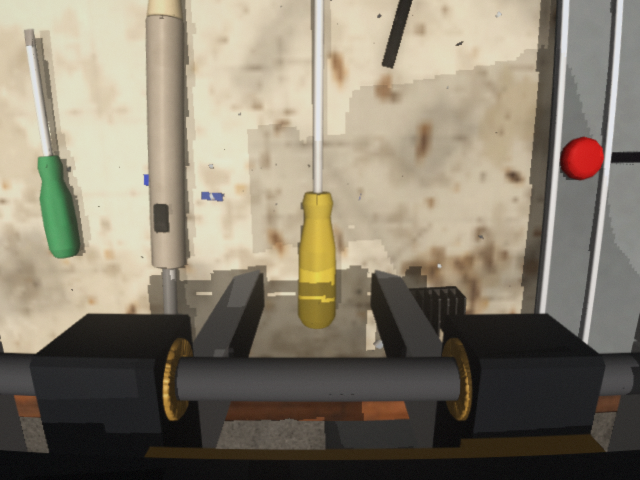

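The yellow handle (317,260) is centred between the fingers. Descend, then close and lift.

Emit:
servo_tool(series=[[-0.1,0,1,0,0,0],[-0.1,0,2,0,0,0],[-0.1,0,3,0,0,0],[-0.1,0,4,0,0,0],[-0.1,0,4.8,0,0,0],[-0.1,0,5.4,0,0,0],[-0.1,0,5.8,0,0,0],[-0.1,0,5.8,0,0,0],[-0.1,0,5.8,0,0,0],[-0.1,0,5.8,0,0,0]])

```text
clock: 4.33
eef_pos: [411.3, 129.6, 2.7]
eef_rot: [-3.141, -0.001, -0.01]
wrist_force: [0.6, 0.2, -1.0]
finger_gap: 49.3
```

Emit:
servo_tool(series=[[0,0,0,0,0,0],[0,0,0,0,0,0],[0,0,0,0,0,0],[0,0,0,0,0,0],[0,0,0,0,0,0],[0,0,0,0,0,0],[0,0,0,0,0,0],[0,0,-0.5,0,0,0],[0,0,-2,0,0,0],[0,0,-4,0,0,0]], gripper=0)

```text
clock: 5.17
eef_pos: [410.2, 129.3, 42.2]
eef_rot: [3.141, 0.003, -0.01]
wrist_force: [-0.0, 0.6, -0.6]
finger_gap: 21.2
```

```bash
python3 go.py 412 129 130 0 424.3 -229.7 130 0.032
```

```text
[0.16, 0.03, -8.78] [0.001, 0.003, -0.01]
[1.76, 35.89, -8.76] [0.001, 0.003, -0.042]
```

Emit:
servo_tool(series=[[0,0,-2,0,0,0],[0,0,-4,0,0,0],[0.2,1,-6,0,0,0],[0.4,3,-8,0,0,0],[0.6,6,-8.8,0,0,0],[0.7,9,-8.8,0,0,-0.01],[0.9,12,-8.8,0,0,-0.02],[1,15,-8.8,0,0,-0.03],[1.2,18,-8.8,0,0,-0.04],[1.3,21,-8.8,0,0,-0.042]])

```text
clock: 6.0
eef_pos: [421.7, -82.1, 130.8]
eef_rot: [3.142, -0.0, 0.032]
wrist_force: [0.2, -0.1, -0.1]
finger_gap: 21.4
```

```bash
python3 go.py 424.3 -229.7 60 0.032
```

```text
[-0.22, 14.76, 7.08] [0.0, -0.0, 0.0]
```

Emit:
servo_tool(series=[[0,2.5,0,0,0,0],[0,5,0,0,0,0],[-0.1,7.5,0,0,0,0],[-0.1,10,0,0,0,0],[-0.2,12.5,0.5,0,0,0],[-0.2,14,2,0,0,0],[-0.2,14.8,4,0,0,0],[-0.2,14.8,6,0,0,0],[-0.2,14.8,7,0,0,0],[-0.2,14.8,7,0,0,0]])

```text
clock: 6.83
eef_pos: [423.6, -227.9, 58.7]
eef_rot: [-3.139, 0.003, 0.032]
wrist_force: [-1.3, 1.0, -0.8]
finger_gap: 21.4
```

```bash
python3 tools.py pics/w5.png; python3 go.py 424.3 -229.7 18.5 0.032; python3 - <<'E'
from h import *
c=camera("side");cv2.imwrite("pics/s5.png",c["pixels"][:,:,::-1])
E
```

```text
7.0333 [ 425.27280292 -228.65787794   61.66593977] 0.006172361873625455
[-0.11, 0.09, 4.31] [0.001, -0.002, 0.0]
```

View pics/w5.png

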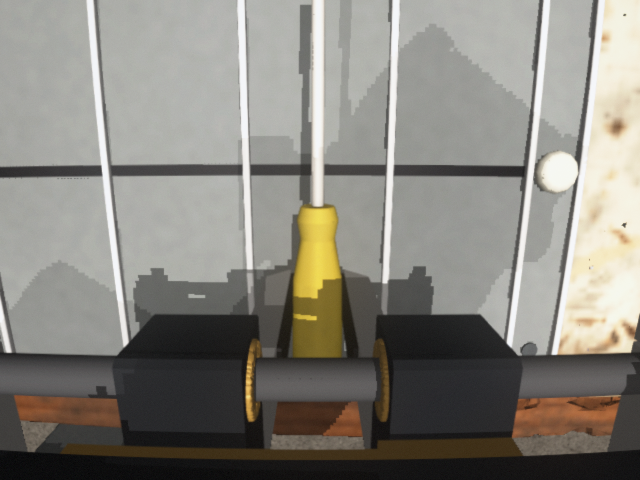

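View pics/s5.png

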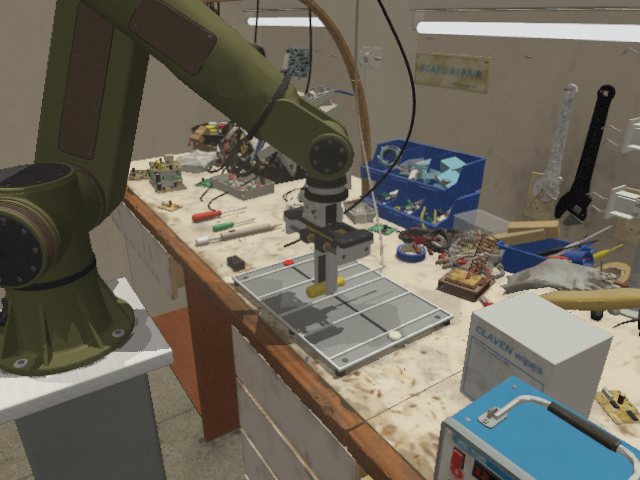

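The driver hangs level over the third lane from the red button. Lower and release.

Emit:
servo_tool(series=[[-0.1,0.1,1,0,0,0],[-0.1,0.1,2,0,0,0],[-0.1,0.1,2.8,0,0,0],[-0.1,0.1,3.4,0,0,0],[-0.1,0.1,3.8,0,0,0],[-0.1,0.1,4.1,0,0,0],[-0.1,0.1,4.3,0,0,0],[-0.1,0.1,4.3,0,0,0],[-0.1,0.1,4.3,0,0,0],[-0.1,0.1,4.3,0,0,0]])

```text
clock: 7.97
eef_pos: [423.8, -229.7, 17.5]
eef_rot: [3.141, -0.0, 0.032]
wrist_force: [0.3, -1.0, -1.7]
finger_gap: 21.5
```

Emit:
servo_tool(series=[[0,0,0,0,0,0],[0,0,0,0,0,0],[0,0,0,0,0,0],[0,0,-0.5,0,0,0],[0,0,-2,0,0,0],[0,0,-5,0,0,0],[0,0,-8.5,0,0,0],[0,0,-12,0,0,0],[0,0,-16,0,0,0],[0,0,-20,0,0,0]], gripper=4)

```text
clock: 8.8
eef_pos: [423.2, -229.3, 219.7]
eef_rot: [3.142, -0.0, 0.032]
wrist_force: [0.3, -0.3, -0.4]
finger_gap: 39.8
```

```bash
python3 tools.py pics/w6.png; python3 go.py 467.6 213.5 150 -0.068
```

```text
9.0 [ 423.79876951 -229.70082293  218.15645272] 0.038498354137044305
[5.84, -44.13, 6.7] [-0.0, 0.001, 0.1]
```

View pics/w6.png

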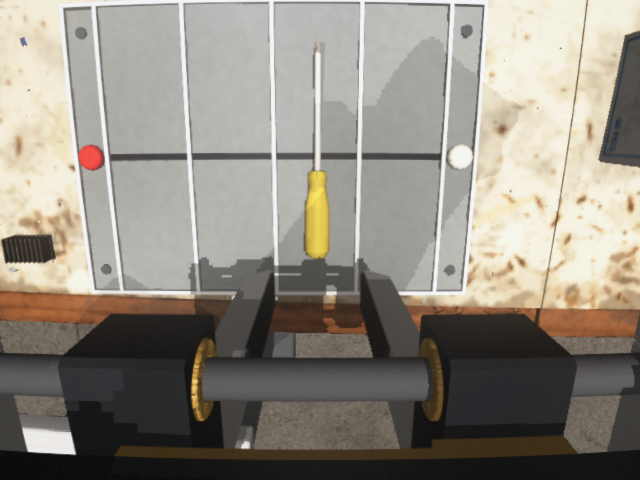

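Yellow (317,150) sits centred in its lane and across the line. Now the pump.

Emit:
servo_tool(series=[[0.3,-2,0,0,0,0.01],[0.8,-5,0,0,0,0.02],[1.2,-8.5,0,0,0,0.03],[1.6,-12,0,0,0,0.04],[2,-15.5,0,0,0,0.05],[2.5,-19,0,0,0,0.06],[3,-22.5,0,0,0,0.07],[3.5,-26,0,0,0,0.08],[4,-29.5,0,0,0,0.09],[4.4,-33,0,0,0,0.1]], gripper=5)

```text
clock: 9.88
eef_pos: [456.4, 103.3, 215.9]
eef_rot: [3.141, 0.003, -0.069]
wrist_force: [0.9, -1.2, 1.0]
finger_gap: 49.9
```

```bash
python3 go.py 467.6 213.5 60 -0.068
```

```text
[0.4, -11.08, 15.58] [0.001, 0.003, -0.001]
```

Emit:
servo_tool(series=[[0.1,-3,0.5,0,0,0],[0.2,-6,1.5,0,0,0],[0.3,-8.5,3,0,0,0],[0.4,-10.5,5,0,0,0],[0.4,-11.1,7.5,0,0,0],[0.4,-11.1,10,0,0,0],[0.4,-11.1,12.5,0,0,0],[0.4,-11.1,14.5,0,0,0],[0.4,-11.1,15.5,0,0,0],[0.4,-11.1,15.5,0,0,0]])

```text
clock: 10.72
eef_pos: [467.1, 211.4, 59.5]
eef_rot: [3.139, 0.005, -0.068]
wrist_force: [-0.1, -0.4, 0.3]
finger_gap: 50.0
```

```bash
python3 tools.py pics/w7.png; python3 go.py 467.6 213.5 3 -0.068
```

```text
10.9167 [469.2503046  212.19589982  63.50064996] 0.004732664457458223
[-0.19, -0.11, 6.06] [-0.001, -0.002, -0.0]
```

View pics/w7.png

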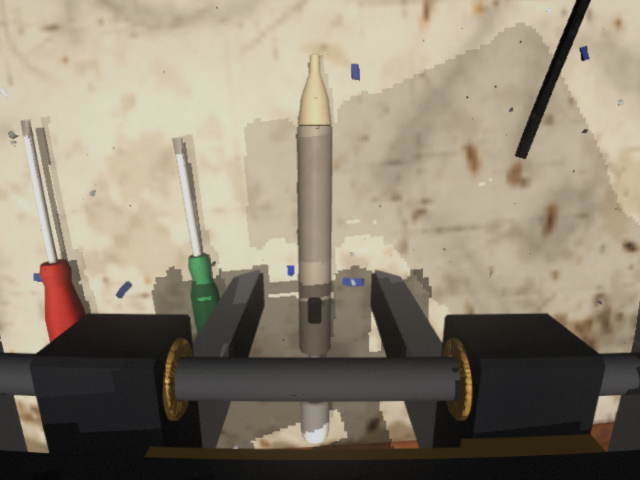

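The pump (315,240) is centred between the fingers.

Emit:
servo_tool(series=[[-0.2,-0.1,1,0,0,0],[-0.2,-0.1,2,0,0,0],[-0.2,-0.1,3,0,0,0],[-0.2,-0.1,4,0,0,0],[-0.2,-0.1,5,0,0,0],[-0.2,-0.1,5.6,0,0,0],[-0.2,-0.1,6,0,0,0],[-0.2,-0.1,6,0,0,0],[-0.2,-0.1,6,0,0,0],[-0.2,-0.1,6,0,0,0]])

```text
clock: 11.8
eef_pos: [467.1, 213.3, 2.8]
eef_rot: [-3.141, -0.001, -0.068]
wrist_force: [0.8, 0.6, 0.8]
finger_gap: 50.1
```

Emit:
servo_tool(series=[[0,0,0,0,0,0],[0,0,0,0,0,0],[0,0,0,0,0,0],[0,0,0,0,0,0],[0,0,0,0,0,0],[0,0,0,0,0,0],[0,0,0,0,0,0],[0,0,-0.5,0,0,0],[0,0,-2,0,0,0],[0,0,-4,0,0,0]], gripper=0)

```text
clock: 12.63
eef_pos: [466.0, 212.9, 42.0]
eef_rot: [3.14, 0.002, -0.068]
wrist_force: [0.5, -0.7, -0.6]
finger_gap: 19.4
```

```bash
python3 go.py 485.7 -305.8 130 0.032
```

```text
[5.48, 51.62, -8.75] [0.001, 0.003, -0.1]
```

Emit:
servo_tool(series=[[0,0,-2,0,0,0],[0,0,-5,0,0,0],[0,0.5,-8,0,0,0],[0,2,-10.5,0,0,0],[0,5,-10.5,0,0,0],[0,8,-10.5,0,0,0],[0,11,-10.5,0,0,0],[0.2,14,-10.5,0,0,0],[0.8,17,-10.5,0,0,-0.01],[1.4,20,-10.5,0,0,-0.02]])

```text
clock: 13.47
eef_pos: [466.9, 11.3, 147.9]
eef_rot: [3.142, -0.0, -0.048]
wrist_force: [0.3, 0.4, -0.7]
finger_gap: 19.3
```

```bash
python3 go.py 485.7 -305.8 145 0.032
```

```text
[3.39, 31.58, 0.29] [0.0, -0.0, -0.08]
```

Emit:
servo_tool(series=[[0.4,3,0,0,0,-0.01],[0.8,6,0,0,0,-0.02],[1.2,9.5,0,0,0,-0.03],[1.6,13,0,0,0,-0.04],[2,16.5,0,0,0,-0.05],[2.4,20,0,0,0,-0.06],[2.8,24,0,0,0,-0.07],[3.1,27.5,0,0,0,-0.08],[3.3,30,0,0,0,-0.08],[3.4,31.6,0,0,0,-0.08]])

```text
clock: 14.3
eef_pos: [485.3, -307.2, 147.5]
eef_rot: [3.141, 0.0, 0.03]
wrist_force: [0.9, -0.0, 0.7]
finger_gap: 19.4
```

```bash
python3 go.py 485.7 -305.8 18.5 0.032
```

```text
[0.04, -0.14, 12.9] [0.0, 0.0, -0.002]
```

Emit:
servo_tool(series=[[0,0,1,0,0,0],[0,0,2.5,0,0,0],[0,0,4.5,0,0,0],[0,0,6.5,0,0,0],[0,0,8.5,0,0,0],[0,0,9.5,0,0,0],[0,0,10,0,0,0],[0,0,10,0,0,0],[0,0,10,0,0,0],[0,0,10,0,0,0]])

```text
clock: 15.13
eef_pos: [486.4, -304.8, 48.6]
eef_rot: [3.141, -0.001, 0.032]
wrist_force: [0.2, 0.6, -0.0]
finger_gap: 19.5
```

```bash
python3 tools.py pics/w8.png; python3 go.py 485.7 -305.8 18.5 0.032
```

```text
15.3333 [ 486.11017106 -304.71371312   48.0809466 ] 0.003837919177863645
[-0.04, 0.11, 2.94] [0.0, -0.001, -0.0]
```

View pics/w8.png

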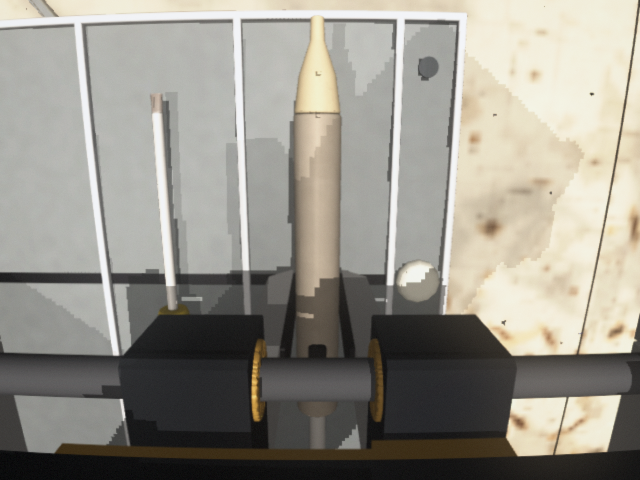

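The pump is over the white-button lane, with its nozzle (317,18) short of the rim. Lower and release.

Emit:
servo_tool(series=[[0,0.1,0.6,0,0,0],[0,0.1,1.2,0,0,0],[0,0.1,1.8,0,0,0],[0,0.1,2.3,0,0,0],[0,0.1,2.7,0,0,0],[0,0.1,2.9,0,0,0],[0,0.1,2.9,0,0,0],[0,0.1,2.9,0,0,0],[0,0.1,2.9,0,0,0],[0,0.1,2.9,0,0,0]])

```text
clock: 16.22
eef_pos: [486.0, -305.6, 18.6]
eef_rot: [3.141, -0.0, 0.032]
wrist_force: [0.1, 0.4, -0.8]
finger_gap: 19.4
```

Emit:
servo_tool(series=[[0,0,0,0,0,0],[0,0,0,0,0,0],[0,0,0,0,0,0],[0,0,-0.5,0,0,0],[0,0,-2,0,0,0],[0,0,-5,0,0,0],[0,0,-8.5,0,0,0],[0,0,-12,0,0,0],[0,0,-16,0,0,0],[0,0,-20,0,0,0]], gripper=4)

```text
clock: 17.05
eef_pos: [485.5, -305.2, 220.7]
eef_rot: [-3.142, 0.0, 0.032]
wrist_force: [0.3, -0.7, 0.5]
finger_gap: 40.0
```

```bash
python3 go.py 444 283.3 215 0.024
```

```text
[-2.28, -58.96, 0.57] [-0.0, 0.0, 0.008]
```

Emit:
servo_tool(series=[[-0.3,-2,0,0,0,0],[-0.6,-5,0,0,0,0],[-1,-8.5,0,0,0,0],[-1.4,-12,0,0,0,0],[-1.8,-16,0,0,0,0],[-2,-20,0,0,0,0],[-2.3,-24,0,0,0,0],[-2.3,-28,0,0,0,0],[-2.3,-32,0,0,0,0],[-2.3,-36,0,0,0,0]], gripper=5)

```text
clock: 17.88
eef_pos: [450.9, 55.4, 219.2]
eef_rot: [-3.142, -0.001, 0.032]
wrist_force: [1.2, -0.7, -0.4]
finger_gap: 49.8
```

```bash
python3 go.py 444 283.3 60 0.024
```

```text
[0.01, -22.8, 15.92] [-0.0, -0.001, 0.008]
```

Emit:
servo_tool(series=[[0,-4,0,0,0,0],[0,-8,0,0,0,0],[0,-12,1,0,0,0],[0,-16,2.5,0,0,0],[0,-19.5,4.5,0,0,0.008],[0,-22,7,0,0,0.008],[0,-22.8,10,0,0,0.008],[0,-22.8,13,0,0,0.008],[0,-22.8,15,0,0,0.008],[0,-22.8,15.5,0,0,0.008]])

```text
clock: 18.72
eef_pos: [442.7, 280.9, 60.5]
eef_rot: [3.139, 0.004, 0.024]
wrist_force: [-0.5, -0.6, -0.6]
finger_gap: 49.8
```

```bash
python3 tools.py pics/w9.png; python3 go.py 444 283.3 3 0.024
```

```text
18.9167 [445.02691424 281.64979522  65.09628312] 0.009994134598717704
[-0.12, -0.16, 6.22] [-0.001, -0.002, -0.0]
```

View pics/w9.png

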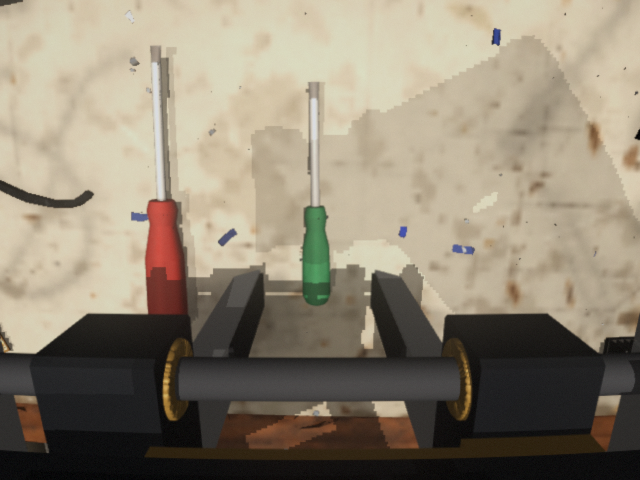

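Green (315,255) is centred.

Emit:
servo_tool(series=[[-0.1,-0.1,1,0,0,0],[-0.1,-0.1,2,0,0,0],[-0.1,-0.1,3,0,0,0],[-0.1,-0.1,4,0,0,0],[-0.1,-0.1,5,0,0,0],[-0.1,-0.1,5.8,0,0,0],[-0.1,-0.1,6.2,0,0,0],[-0.1,-0.1,6.2,0,0,0],[-0.1,-0.1,6.2,0,0,0],[-0.1,-0.1,6.2,0,0,0]])

```text
clock: 19.8
eef_pos: [443.3, 282.4, 1.4]
eef_rot: [-3.141, -0.0, 0.024]
wrist_force: [0.5, -0.6, 0.5]
finger_gap: 50.1
```

Emit:
servo_tool(series=[[0,0,0,0,0,0],[0,0,0,0,0,0],[0,0,0,0,0,0],[0,0,0,0,0,0],[0,0,0,0,0,0],[0,0,0,0,0,0],[0,0,0,0,0,0],[0,0,-0.5,0,0,0],[0,0,-2,0,0,0],[0,0,-4,0,0,0]], gripper=0)

```text
clock: 20.63
eef_pos: [442.4, 281.9, 41.0]
eef_rot: [3.14, 0.002, 0.024]
wrist_force: [-0.1, -0.1, -0.7]
finger_gap: 15.9
```

```bash
python3 go.py 438.3 -73.2 130 0.032
```

```text
[-1.28, 35.51, -8.85] [0.001, 0.002, -0.008]
```

Emit:
servo_tool(series=[[0,0,-2,0,0,0],[0,0,-5,0,0,0],[0,1,-8,0,0,0],[-0.2,3,-9,0,0,0],[-0.4,6.5,-9,0,0,0],[-0.6,10,-9,0,0,0],[-0.8,13.5,-9,0,0,0],[-1,17,-9,0,0,0],[-1.2,20.5,-9,0,0,-0.008],[-1.3,24,-9,0,0,-0.008]])

```text
clock: 21.47
eef_pos: [435.4, 40.6, 131.9]
eef_rot: [3.142, -0.0, 0.033]
wrist_force: [0.7, -0.4, -0.5]
finger_gap: 15.5
```

```bash
python3 go.py 438.3 -73.2 50 0.032
```

```text
[-0.09, 11.38, 8.19] [0.0, -0.0, 0.001]
```

Emit:
servo_tool(series=[[0,3,0,0,0,0],[0,6,0,0,0,0],[0,9,0,0,0,0],[-0.1,11,1,0,0,0],[-0.1,11.4,3,0,0,0],[-0.1,11.4,5,0,0,0],[-0.1,11.4,7,0,0,0],[-0.1,11.4,8,0,0,0],[-0.1,11.4,8,0,0,0],[-0.1,11.4,8,0,0,0]])

```text
clock: 22.3
eef_pos: [438.7, -71.8, 51.9]
eef_rot: [-3.142, 0.0, 0.032]
wrist_force: [0.4, 0.1, -0.9]
finger_gap: 16.0
```

```bash
python3 tools.py pics/w10.png; python3 go.py 438.3 -73.2 17.5 0.032
```

```text
22.5 [439.12469915 -71.86778627  52.4713888 ] 0.0038656879635355617
[-0.08, 0.13, 3.48] [0.0, -0.001, -0.0]
```

View pics/w10.png

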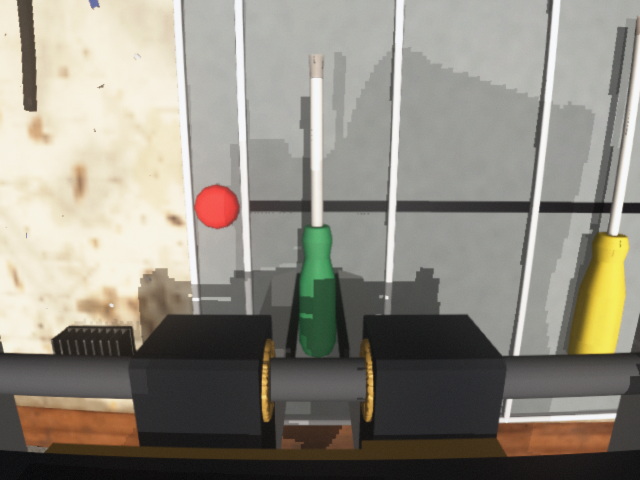

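Green (317,200) is in the red-button lane; heat sink (93,340) is well clear. Lower and release.

Emit:
servo_tool(series=[[-0.1,0.1,0.7,0,0,0],[-0.1,0.1,1.4,0,0,0],[-0.1,0.1,2.1,0,0,0],[-0.1,0.1,2.7,0,0,0],[-0.1,0.1,3.1,0,0,0],[-0.1,0.1,3.4,0,0,0],[-0.1,0.1,3.5,0,0,0],[-0.1,0.1,3.5,0,0,0],[-0.1,0.1,3.5,0,0,0],[-0.1,0.1,3.5,0,0,0]])

```text
clock: 23.38
eef_pos: [437.6, -72.9, 16.4]
eef_rot: [3.142, -0.0, 0.032]
wrist_force: [-0.5, 0.2, -0.1]
finger_gap: 16.2
```

Emit:
servo_tool(series=[[0,0,0,0,0,0],[0,0,0,0,0,0],[0,0,0,0,0,0],[0,0,-0.5,0,0,0],[0,0,-2,0,0,0],[0,0,-5,0,0,0],[0,0,-8.5,0,0,0],[0,0,-12,0,0,0],[0,0,-16,0,0,0],[0,0,-20,0,0,0]], gripper=4)

```text
clock: 24.22
eef_pos: [437.0, -72.7, 218.8]
eef_rot: [3.142, -0.0, 0.032]
wrist_force: [1.0, -0.1, -0.3]
finger_gap: 39.9
```

```bash
python3 go.py 434 374 215 -0.022
```

```text
[1.13, -44.66, 0.37] [0.0, -0.0, 0.054]
```

Emit:
servo_tool(series=[[0,-2,0,0,0,0],[0.1,-5,0,0,0,0],[0.2,-8.5,0,0,0,0.01],[0.3,-12,0,0,0,0.02],[0.4,-15.5,0,0,0,0.03],[0.5,-19,0,0,0,0.04],[0.6,-22.5,0,0,0,0.05],[0.7,-26,0,0,0,0.054],[0.8,-29.5,0,0,0,0.054],[0.9,-33,0,0,0,0.054]], gripper=5)

```text
clock: 25.05
eef_pos: [435.6, 259.0, 216.9]
eef_rot: [-3.141, -0.0, -0.022]
wrist_force: [0.5, -1.5, 1.0]
finger_gap: 49.9
```

```bash
python3 go.py 434 374 60 -0.022
```

```text
[-0.42, -11.49, 15.7] [-0.0, -0.0, -0.0]
```

Emit:
servo_tool(series=[[-0.1,-3,0.5,0,0,0],[-0.2,-6,1.5,0,0,0],[-0.3,-8.5,3,0,0,0],[-0.4,-10.5,5,0,0,0],[-0.4,-11.5,7.5,0,0,0],[-0.4,-11.5,10,0,0,0],[-0.4,-11.5,12.5,0,0,0],[-0.4,-11.5,14.5,0,0,0],[-0.4,-11.5,15.5,0,0,0],[-0.4,-11.5,15.5,0,0,0]])

```text
clock: 25.88
eef_pos: [433.9, 371.7, 59.8]
eef_rot: [3.14, 0.003, -0.022]
wrist_force: [0.8, -0.4, -0.8]
finger_gap: 49.7
```

```bash
python3 tools.py pics/w11.png; python3 go.py 434 374 3 -0.022
```

```text
26.0833 [435.29656654 372.74526819  63.08726337] 0.006337905395801083
[-0.14, -0.12, 6.0] [-0.001, -0.002, -0.0]
```

View pics/w11.png

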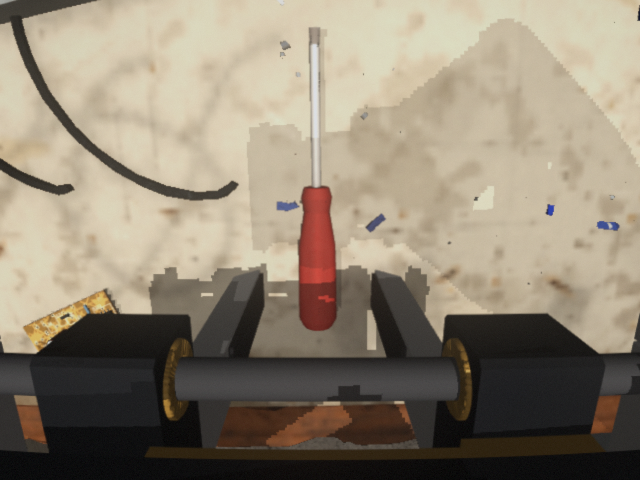

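Red (317,260) is centred.

Emit:
servo_tool(series=[[-0.1,-0.1,1,0,0,0],[-0.1,-0.1,2,0,0,0],[-0.1,-0.1,3,0,0,0],[-0.1,-0.1,4,0,0,0],[-0.1,-0.1,5,0,0,0],[-0.1,-0.1,5.6,0,0,0],[-0.1,-0.1,5.9,0,0,0],[-0.1,-0.1,5.9,0,0,0],[-0.1,-0.1,5.9,0,0,0],[-0.1,-0.1,5.9,0,0,0]])

```text
clock: 26.97
eef_pos: [433.9, 373.5, 2.9]
eef_rot: [-3.141, -0.001, -0.022]
wrist_force: [0.0, 0.1, -0.4]
finger_gap: 50.1
```

Emit:
servo_tool(series=[[0,0,0,0,0,0],[0,0,0,0,0,0],[0,0,0,0,0,0],[0,0,0,0,0,0],[0,0,0,0,0,0],[0,0,0,0,0,0],[0,0,0,0,0,0],[0,0,-0.5,0,0,0],[0,0,-2,0,0,0],[0,0,-4,0,0,0]], gripper=0)

```text
clock: 27.8
eef_pos: [432.9, 372.8, 41.9]
eef_rot: [3.14, 0.002, -0.022]
wrist_force: [0.1, -0.4, -1.6]
finger_gap: 21.4
```

```bash
python3 go.py 433.8 -151.4 130 0.032
```

```text
[1.23, 52.42, -8.72] [0.002, 0.002, -0.054]
```

Emit:
servo_tool(series=[[0,0,-2,0,0,0],[0,0,-5,0,0,0],[0,1,-8,0,0,0],[0,3,-9,0,0,0],[0,6.5,-9,0,0,-0.01],[0.1,10,-9,0,0,-0.02],[0.2,13.5,-9,0,0,-0.03],[0.3,17,-9,0,0,-0.04],[0.4,20.5,-9,0,0,-0.054],[0.5,24,-9,0,0,-0.054]])

```text
clock: 28.63
eef_pos: [432.9, 131.7, 132.8]
eef_rot: [-3.141, -0.0, 0.033]
wrist_force: [0.6, 0.2, -1.0]
finger_gap: 21.1
```

```bash
python3 go.py 433.8 -151.4 130 0.032
```

```text
[-0.84, 28.3, 0.28] [-0.0, -0.0, 0.001]
```

Emit:
servo_tool(series=[[-0.1,3.5,0,0,0,0],[-0.2,7,0,0,0,0],[-0.3,10.5,0,0,0,0],[-0.4,14,0,0,0,0],[-0.5,17.5,0,0,0,0],[-0.6,21,0,0,0,0],[-0.7,24.5,0,0,0,0],[-0.8,27,0,0,0,0],[-0.8,28.3,1,0,0,0],[-0.8,28.3,2,0,0,0]])

```text
clock: 29.47
eef_pos: [434.4, -152.1, 112.6]
eef_rot: [3.141, -0.001, 0.029]
wrist_force: [0.2, -0.1, -0.1]
finger_gap: 21.3
```

Emit:
servo_tool(series=[[0,0,1,0,0,0],[0,0,2.5,0,0,0],[0,0,4,0,0,0],[0,0,5,0,0,0],[0,0,5.7,0,0,0],[0,0,6,0,0,0],[0,0,6,0,0,0],[0,0,6,0,0,0],[0,0,6,0,0,0],[0,0,6,0,0,0]])

```text
clock: 30.3
eef_pos: [434.6, -149.9, 53.0]
eef_rot: [3.141, -0.001, 0.032]
wrist_force: [-0.3, 0.7, -1.4]
finger_gap: 21.6
```

```bash
python3 tools.py pics/w12.png; python3 go.py 433.8 -151.4 18.5 0.032
```

```text
30.5 [ 434.39185606 -149.88914982   52.65368769] 0.0014754730837863257
[-0.06, 0.15, 3.41] [0.0, -0.0, -0.0]
```

View pics/w12.png

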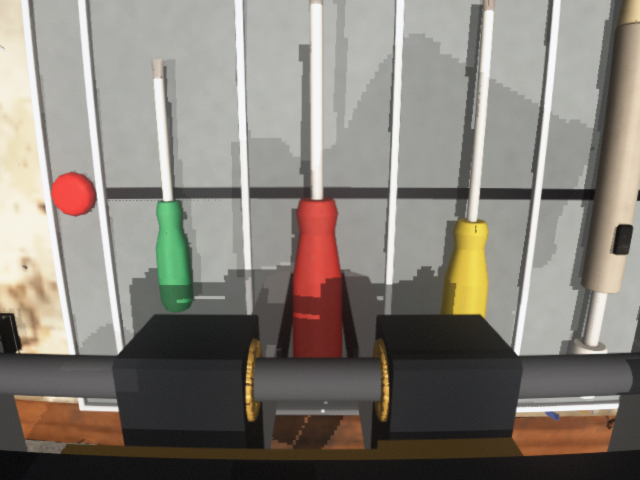

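Red (317,200) is over the second lane. Lower, release, and rise to inspect.

Emit:
servo_tool(series=[[-0.1,0.1,0.7,0,0,0],[-0.1,0.1,1.4,0,0,0],[-0.1,0.1,2.1,0,0,0],[-0.1,0.1,2.7,0,0,0],[-0.1,0.1,3.1,0,0,0],[-0.1,0.1,3.3,0,0,0],[-0.1,0.1,3.4,0,0,0],[-0.1,0.1,3.4,0,0,0],[-0.1,0.1,3.4,0,0,0],[-0.1,0.1,3.4,0,0,0]])

```text
clock: 31.38
eef_pos: [433.5, -150.9, 18.7]
eef_rot: [3.141, -0.0, 0.032]
wrist_force: [-0.1, 0.4, -0.8]
finger_gap: 21.1
```

Emit:
servo_tool(series=[[0,0,0,0,0,0],[0,0,0,0,0,0],[0,0,0,0,0,0],[0,0,-0.5,0,0,0],[0,0,-2,0,0,0],[0,0,-5,0,0,0],[0,0,-8.5,0,0,0],[0,0,-12,0,0,0],[0,0,-16,0,0,0],[0,0,-20,0,0,0]], gripper=4)

```text
clock: 32.22
eef_pos: [432.8, -150.6, 220.8]
eef_rot: [3.142, -0.0, 0.032]
wrist_force: [0.7, 0.1, -0.3]
finger_gap: 39.4
```

Emit:
servo_tool(series=[[-0.5,0.5,-2,0,0,0],[-1,1,-4,0,0,0],[-2,2,-6,0,0,0],[-3,3,-8,0,0,0],[-3,3.5,-8,0,0,0],[-3,4,-8,0,0,0],[-3,4,-8,0,0,0],[-3,4,-8,0,0,0],[-3,4,-8,0,0,0],[-3,4,-8,0,0,0]])

```text
clock: 33.05
eef_pos: [404.7, -191.4, 297.8]
eef_rot: [-3.141, 0.001, 0.032]
wrist_force: [-1.0, -0.0, 0.3]
finger_gap: 39.8
```

```bash
python3 tools.py pics/w13.png; python3 - <<'E'
from h import *
c=camera("scene");a=c["pixels"][190:380,170:450,::-1]
cv2.imwrite("pics/s13.png",cv2.resize(a,None,fx=2.85,fy=2.85,interpolation=cv2.INTER_CUBIC))
E
```

```text
33.25 [ 404.6949257  -191.63017756  298.29860618] 0.004287090102272847
```

View pics/w13.png

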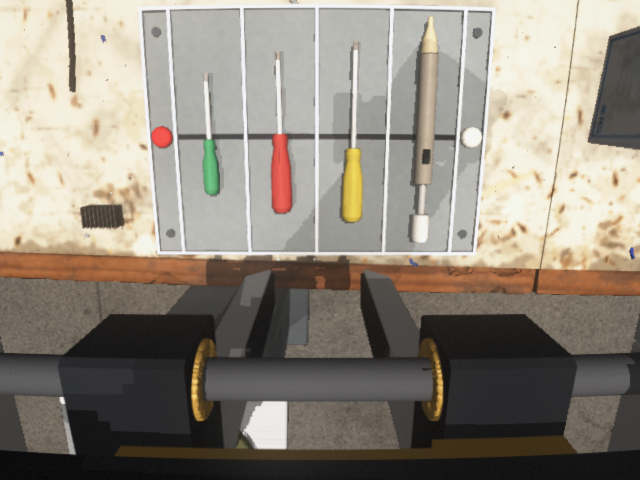

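View pics/s13.png

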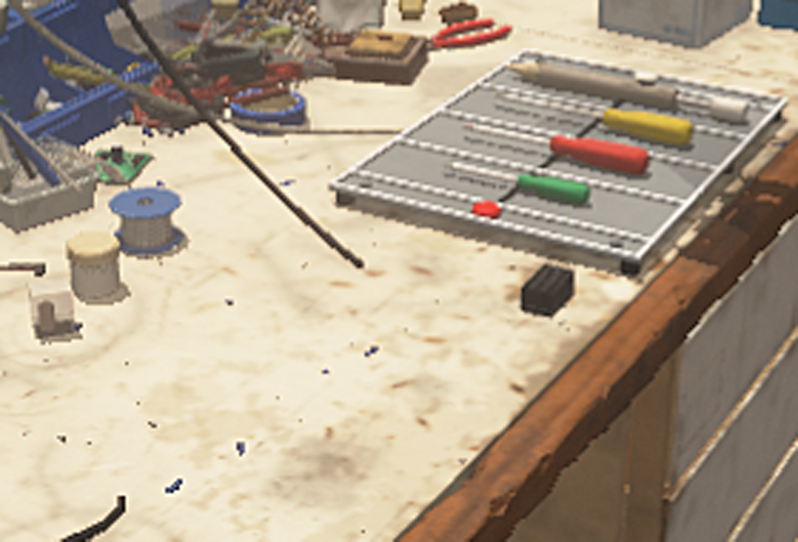

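All four lie in order. The bystanders are where they were. Final numerical check in the tray frame.

```bash
python3 - <<'E'
from h import *
c=camera("wrist");P=np.load("P.npy")
R,W=cast(c,[[162.3,137],[472,137.5]],23,P);C=(R+W)/2;v=(R-W)/np.linalg.norm(R-W)
yw=np.arctan2(-v[0],v[1]);ux=np.array([np.cos(yw),np.sin(yw)]);uy=np.array([-ux[1],ux[0]])
print("dist",np.linalg.norm(R-W),C,yw)
for n,h,t,b in [("green",24,[206,74],[212,194]),("red",27,[278,53],[282,213]),("yellow",27,[355,42],[352,221]),("pump",25,[432,17],[419,242])]:
    a=cast(c,[t],h,P)[0];e=cast(c,[b],h,P)[0];m=((a+e)/2-C)[:2];d=a-e
    print(n,round(np.linalg.norm(d),1),"tray x,y",round(m@ux,1),round(m@uy,1),"ang",round(np.arctan2(d[1],d[0])-yw,3))
s=read_state();print(s["finger_gap"],s["wrist_force"])
E
```

```text
dist 339.16723246769766 [ 476.28478326 -188.73999469   23.        ] 0.030489134700037734
green 127.7 tray x,y 1.0 117.6 ang -0.001
red 168.5 tray x,y 0.4 39.9 ang 0.009
yellow 188.4 tray x,y 1.4 -39.2 ang 0.003
pump 239.2 tray x,y 2.0 -117.7 ang -0.004
40.32732881098458 [-0.03467666 -0.84089357 -0.46684491]
```

```bash
python3 -c "
from cell import *
print(sign_off())"
```

```text
the job is handed in; nothing more can be done
None
```

All four tools are in the tray and released: green, red and yellow drivers, then the pump, from the red button to the white one. I handed the job in at about 33 s of the 104 s allowed.

- **Placement:** in the last wrist picture each tool's middle measured within 2 mm of the black line and within 1 mm of its lane's centre line. All were parallel to their lanes within 0.01 rad.
- **Bystanders:** the relay, pot and heat sink looked unmoved in the last scene view. I compared them by eye and did not measure them again.
- **Arm:** it ended clear above the tray with the gripper open, and the forces read were under about 2 N throughout.
- **Disagreements:** the first scene and side views put the tray corners on the red-button side up to about 16 mm apart. I used the button positions from the wrist camera instead. In the last view the button spacing came out at 339 mm against the nominal 342 mm, which is within the calibration.

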